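Riddle hazelnuts out of the walnuts at a juice-bar counter

ROBOT

A 6-joint arm with a two-finger parallel gripper is mounted at the origin on the work surface. World frame = base frame: x ahead of the robot, y to its left, z up, the work surface at z = 0. Lengths are in m, angles in rad, forces in N, time in s.
With the tool pointing down it reaches from about 0.225 to 0.725 m from the base axis. Payload 3.1 kg.
Tool frame: the origin (TCP) lies at the very end of the fingers, on their centre line; the grasp point (between the pads) lies 19 mm behind it (hold_point_z is the distance from the TCP to the grasp point, in m); z points along the fingers, y is the line along which they close (so a half turn about z gives the same grasp; the last joint's range is limited). The gripper opens to 85 mm and grips with 20 to 120 N. Pads are 22 mm wide; open, the fingers measure 114 mm over their backs; the gripper's body (76 mm by 85 mm) begins 54 mm behind the grasp point. The pads swing forward as they close: fully open they stand 13 mm farther back than shut.
Start: joints at [-1.259, 0.048, 0.099, 1.622, 0, 1.443], TCP at [0.224, -0.475, 0.231] pointing down, gripper open.
Joint ranges: [-2.91, 2.91], [-0.99, 1.94], [-1.21, 1.42], [-2.12, 2.29], [-1.49, 1.47], [-3.14, 3.14]. Speed limits (rad/s): [2.79, 2.79, 3.14, 3.14, 3.14, 3.14].

INTERFACE

Orientations are given as [roll, pitch, yaw] about the fixed x, y, z axes, in that order (R = Rz(yaw) Ry(pitch) Rx(roll)).
In Python, from workcell import * gives the robot as it stands.
- The arm moves only by the shell command python3 -m pendant 'ROWS'. ROWS is JSON, a list of rows, each an object of numbers: "dx", "dy", "dz": the shift along the world's x, y, z in mm; "roll": the turn about the world's z in rad; "gripper": the closure, from 0 (fully open) to 1 (shut). A call has 1 to 5 rows; each row is the pose to reach, as a shift and turn from the pose commanded when the call began; what a row does not reach only later rows make up. A row lasts 1/10 s, in which the tool goes at most 50 mm and 8.59 degrees, less where a joint would pass 70% of its speed; a pose out of reach is approached as far as the arm can. A call with a gripper value outside its range is refused whole. The fingers move at their own pace and stop on an object; the grip force is fixed at half the most. Time passes only in rows, so rows that repeat a pose let the fingers close. It gives the time, the measured TCP pose, the force, the opening and the grip force at its end, in the units of the state.
- state(): the state, without advancing time (a new reading comes with each control period).
- grab_frame(name): name is "side" or "top"; returns the picture (400x640x3 uint8, red, green, blue); there is no depth.
- camera_info(name): a dict with "fx", "fy", "cx", "cy" (pixels), "origin" and "rotation" of the camera in the world. Camera axes: x right, y up, looking along -z (the intrinsics and any distortion apply to the point x, -y, -z); pixel columns grow to the right and rows downward; lengths in m; the calibration is good to about 2 mm. A picture is of the moment at which its call begins. camera_info takes no time and is no camera call.
- job_done(): hands the job in; it is judged then, once.
The state is a dict: "time_s": time; "q": joint angles; "dq": joint speeds; "tau": joint torques, N m; "position": TCP position; "tool_rot": TCP orientation; "contact_force": force on the tool from outside, world axes, zero at the start; "moment": the same for the moment, N m; "gripper_width": finger opening in m; "gripper_force": force on a finger pad.
Only numpy, scipy, OpenCV 4.12 (cv2) and the standard library are available. Lean on these libraries where they do the work, as an engineer would, in place of code of your own. Each camera call takes 0.05 s, during which the arm holds its last target. There are 200 camera calls.

TASK

The steel nut sorter on the counter holds a mix of hazelnuts and walnuts in its barred sieve. Take the sieve by its handle and shake it out and back on its runners, three full strokes at least and until every hazelnut has dropped into the pan below, with the walnuts still in the sieve; only then push the sieve fully home towards the spout and lift the handle to tip the walnuts into the end bin. Lower the sieve level again and let go, leaving the other things on the counter where they stand.

Things in the scene. Friction and masses are not known exactly. Their poses are not given: they have to be found in the camera images.
- sorter: Fixed stainless nut sorter, 410 x 146 mm. Origin on the counter; +x runs from the handle end to the spout end, z up. Below: the open catch pan (x -156 to 98 mm, walls 62 mm high) and, beyond a divider at x = 100, the end bin (x 102 to 246, walls 92 mm high). Over the pan rides the sieve, an open steel tray 120 wide, x -110 to 117 when home, its walls up to 115 mm above the counter.
- spout (a point): Middle of the sieve's open spout lip, 101 mm above the counter at rest, over the near edge of the end bin; moves with the sieve. From the handle end the sieve's floor is a solid deck (30 mm long, sloping 1.5 degrees to the bars; nuts stay on it until shaken), four bars along x with 17 mm gaps, then a ramp rising 22 degrees over 65 mm to this lip. The sieve weighs 0.6 kg.
- handle (a point): Middle of the handle: a level round bar 12 mm thick, 80 mm long, along the sorter's y, joined to the tray by an arm at each end. With the sieve home and level it is at x -175, z 120 mm in the sorter's frame, 65 mm from the tray's end wall (top 5 mm lower), 50 mm clear below. It can turn between fingers that hold it from above. Axes as the sorter's at rest; moves with slide and tip.
- hinge (a point): Centre of the axis about which the sieve tips, along the sorter's y: at x 100, z 70 mm in the sorter's frame with the slide at 0; it moves with the slide. The handle turns about it (275 mm along -x and 50 mm up from it at rest).
- sieve_slide (a joint): Sieve slide (m): 0 = fully home towards the spout (start), 0.06 = pulled fully out towards the handle end (the sorter's -x). Needs 1 to 3 N; stops at both ends. Strokes of 55 mm lasting 0.2 to 0.6 s clear the hazelnuts in about three; slower ones (1 s) take up to ten.
- sieve_tip (a joint): Tip of the sieve (rad): 0 = level, grows as the handle is lifted, stop at 0.85. 2 to 3 N at the handle; it sinks back to 0 when let go. With the slide home the walnuts roll over the spout above about 0.5; 0.7 empties it well.
- hazelnut0: Hazelnut: brown ball, 14 mm across, origin at its centre. Starts on the sieve's solid deck at the handle end; passes between the bars.
- hazelnut1: Hazelnut: brown ball, 14 mm across, origin at its centre. Starts on the sieve's solid deck at the handle end; passes between the bars.
- hazelnut2: Hazelnut: brown ball, 14 mm across, origin at its centre. Starts on the sieve's solid deck at the handle end; passes between the bars.
- walnut0: Walnut: tan ball with a seam, 32 mm across, origin at its centre. Starts on the bars of the sieve; cannot pass between them.
- walnut1: Walnut: tan ball with a seam, 32 mm across, origin at its centre. Starts on the bars of the sieve; cannot pass between them.
- jar: Bystander: closed green glass jar, 84 mm across, 110 mm tall; origin under its centre.
- tape_roll: Bystander: roll of tape lying flat, 90 mm across, 24 mm tall; origin under its centre.
- tub: Bystander: white bowl, 110 mm across, 60 mm tall; origin under its centre.

How it is judged:
By the outcome, as a careful person would: the job done as asked, in the order asked, and still so for the second after the job is handed in, with the robot touching nothing.
It also fails if it takes over 51 s, if anything falls off the work surface, if the arm or the gripper's body presses on something with over 40 N, if the wrist force passes 120 N, or if a joint passes its speed limit or range.

## Working session

There is one attempt and no reset: what is moved stays moved. The work goes in short steps, Python scripts to look and compute and a shell command to move; the robot and the scene stay as the last step left them, time stands still between calls to the robot, and variables do not carry over. Pictures are saved under pics/ and viewed, at most 10 in all, crops included, and the job is handed in when it is done.

```bash
mkdir -p pics
python3 - <<'E'
from workcell import *
import cv2
for n in("side","top"):
    cv2.imwrite(f"pics/{n}0.png",grab_frame(n)[:,:,::-1]); print(n,camera_info(n))
s=state(); print(s["position"],s["tool_rot"],s["time_s"])
E
```

```text
side {'fx': 423.76330105612186, 'fy': 423.76330105612186, 'cx': 322.2700003671536, 'cy': 203.10047570141234, 'origin': array([ 0.31280087, -1.02120127,  1.12563289]), 'rotation': array([ 0.791029  , -0.0124106 , -0.19324006])}
top {'fx': 389.38890911501636, 'fy': 389.38890911501636, 'cx': 319.90744903550393, 'cy': 198.58477001821663, 'origin': array([ 2.98701131e-01, -1.03812223e-03,  1.20671229e+00]), 'rotation': array([ 2.13041515e-01,  1.25245837e-04, -1.70381156e+00])}
[ 0.22336162 -0.47452024  0.23024624] [-3.13954570e+00 -2.92194337e-04  4.39807589e-01] 0.1
```

View pics/top0.png

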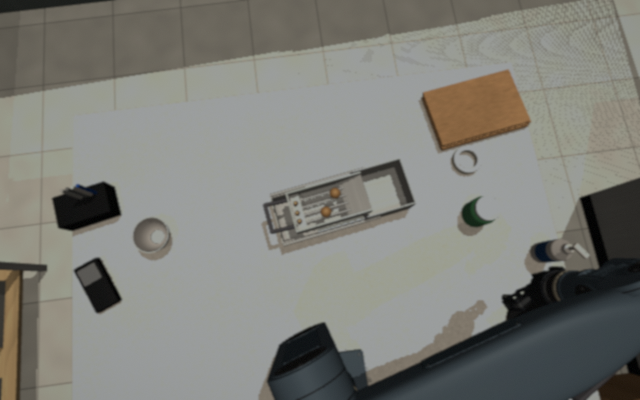

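View pics/side0.png

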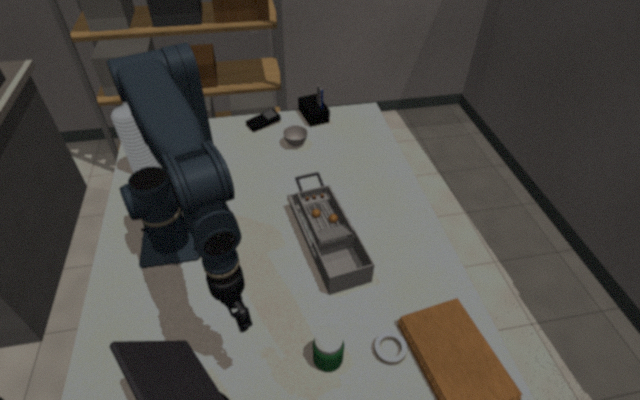

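The top view shows the sorter with its handle near (268,217) and its bin end near (410,183). I'll enlarge both views.

Run:
```python
import cv2
a=cv2.imread("pics/top0.png")[145:265,250:420]; b=cv2.imread("pics/side0.png")[165:300,270:390]
cv2.imwrite("pics/c1.png",cv2.resize(a,None,fx=4.7,fy=4.7,interpolation=cv2.INTER_CUBIC))
cv2.imwrite("pics/c2.png",cv2.resize(b,None,fx=4.4,fy=4.4,interpolation=cv2.INTER_CUBIC))
```

```text
(no output)
```

View pics/c1.png

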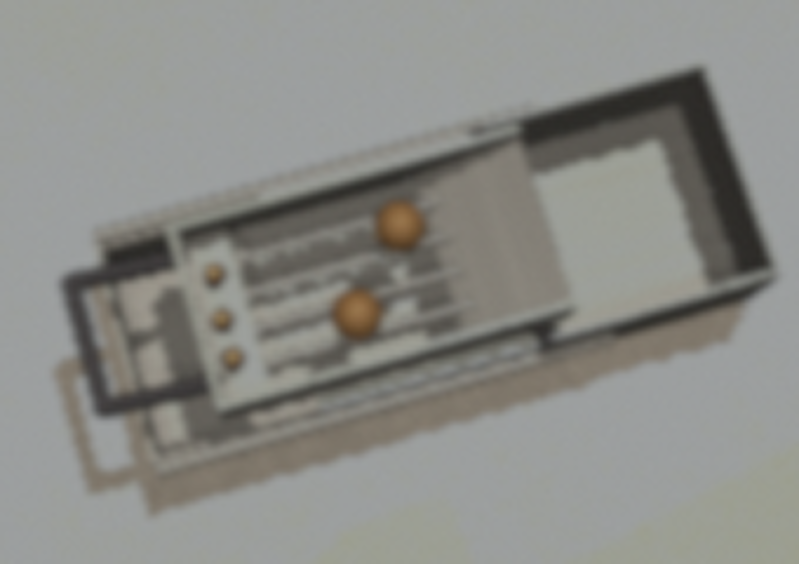

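View pics/c2.png

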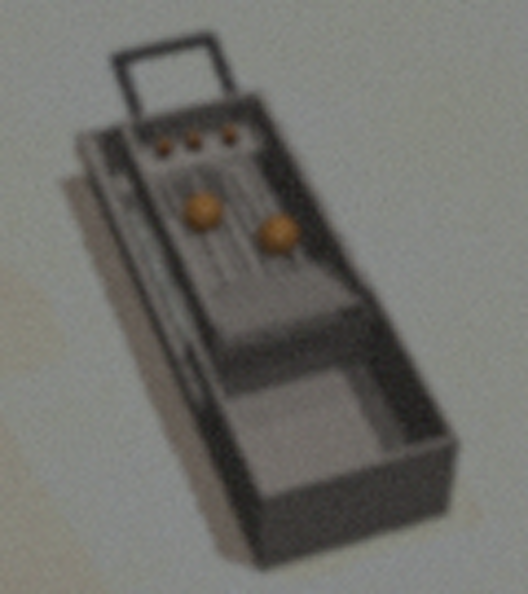

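The crops show the handle bar from crop1 (70,280) to (102,410), the bin's far top corners at (703,70) and (772,272), three hazelnuts on the deck and two walnuts on the bars. In crop2 the bar runs from (118,57) to (208,38).

```bash
cat > h.py <<'E'
from workcell import *
import numpy as np
from scipy.spatial.transform import Rotation as R
def ray(n,u,v):
    c=camera_info(n); d=R.from_euler("xyz",c["rotation"]).apply([(u-c["cx"])/c["fx"],-(v-c["cy"])/c["fy"],-1]); return np.array(c["origin"]),d
def onz(n,u,v,z):
    o,d=ray(n,u,v); return o+d*(z-o[2])/d[2]
def proj(n,p):
    c=camera_info(n); q=R.from_euler("xyz",c["rotation"]).inv().apply(np.array(p)-c["origin"]); return np.array([c["cx"]-c["fx"]*q[0]/q[2],c["cy"]+c["fy"]*q[1]/q[2]])
E
python3 - <<'E'
from h import *
t=lambda x,y,z:onz("top",250+(x+.5)/4.7-.5,145+(y+.5)/4.7-.5,z)
s=lambda x,y,z:onz("side",270+(x+.5)/4.4-.5,165+(y+.5)/4.4-.5,z)
h=[t(70,280,.12),t(102,410,.12)]; b=[t(703,70,.092),t(772,272,.092)]
H=sum(h)/2;B=sum(b)/2;d=B-H
hs=(s(118,57,.12)+s(208,38,.12))/2;bs=(s(262,495,.092)+s(455,440,.092))/2
print("top",H,B,np.hypot(*d[:2]),np.arctan2(d[1],d[0]))
d=bs-hs;print("side",hs,bs,np.hypot(*d[:2]),np.arctan2(d[1],d[0]))
for p in(h,b): e=p[0]-p[1];print("y axis->x yaw",np.arctan2(e[1],e[0])-np.pi/2, np.hypot(*e[:2]))
print(state()["q"])
E
```

```text
top [0.49587053 0.12101383 0.12      ] [ 0.55733737 -0.29374425  0.092     ] 0.4192880072257615 -1.4236679710469875
side [0.49244541 0.12433232 0.12      ] [ 0.556549   -0.29580259  0.092     ] 0.42499719529006513 -1.4193854914203348
y axis->x yaw -1.4387715322008403 0.08195693110394964
y axis->x yaw -1.42750741167846 0.13654477870231674
[-1.25877916e+00  4.86431560e-02  9.77437581e-02  1.62196443e+00
  2.89419601e-05  1.44300557e+00]
```

Handle at about (0.494, 0.1225, 0.12), with the sorter's x axis at yaw −1.424. That means turning the tool by −0.293 about world z. I'll fly over at the present height.

```bash
python3 -m pendant '[{"dx":20,"dy":44,"roll":-0.06,"gripper":0.3},{"dx":40,"dy":88,"roll":-0.12,"gripper":0.3},{"dx":60,"dy":132,"roll":-0.18,"gripper":0.3},{"dx":80,"dy":176,"roll":-0.24,"gripper":0.3},{"dx":100,"dy":220,"roll":-0.293,"gripper":0.3}]'
python3 -m pendant '[{"dx":20,"dy":44,"gripper":0.3},{"dx":40,"dy":88,"gripper":0.3},{"dx":60,"dy":132,"gripper":0.3},{"dx":80,"dy":176,"gripper":0.3},{"dx":100,"dy":220,"gripper":0.3}]'
```

```text
$[0]: bad value
$[0]: bad value
```

```bash
python3 -m pendant '[{"dx":20,"dy":44,"dz":0,"roll":-0.06,"gripper":0.3},{"dx":40,"dy":88,"dz":0,"roll":-0.12,"gripper":0.3},{"dx":60,"dy":132,"dz":0,"roll":-0.18,"gripper":0.3},{"dx":80,"dy":176,"dz":0,"roll":-0.24,"gripper":0.3},{"dx":100,"dy":220,"dz":0,"roll":-0.293,"gripper":0.3}]'
```

```text
time_s: 0.6
position: [0.3237, -0.2532, 0.2307]
tool_rot: [-3.141, 0.0, 0.144]
contact_force: [1.5, 0.2, 0.6]
gripper_width: 0.0594
gripper_force: 0.0
```

```bash
python3 -m pendant '[{"dx":20,"dy":44,"dz":0,"roll":0,"gripper":0.3},{"dx":40,"dy":88,"dz":0,"roll":0,"gripper":0.3},{"dx":60,"dy":132,"dz":0,"roll":0,"gripper":0.3},{"dx":80,"dy":176,"dz":0,"roll":0,"gripper":0.3},{"dx":100,"dy":220,"dz":0,"roll":0,"gripper":0.3}]'
python3 -m pendant '[{"dx":20,"dy":44,"dz":0,"roll":0,"gripper":0.3},{"dx":40,"dy":88,"dz":0,"roll":0,"gripper":0.3},{"dx":60,"dy":132,"dz":0,"roll":0,"gripper":0.3},{"dx":70,"dy":154,"dz":0,"roll":0,"gripper":0.3},{"dx":70,"dy":155,"dz":-40,"roll":0,"gripper":0.3}]'
python3 - <<'E'
from h import *
import cv2
s=state();print(s["position"],s["tool_rot"])
a=grab_frame("top")[165:265,240:340,::-1];b=grab_frame("side")[130:230,260:360,::-1]
cv2.imwrite("pics/d.png",np.hstack([cv2.resize(i,None,fx=4,fy=4,interpolation=cv2.INTER_CUBIC) for i in(a,b)]))
E
```

```text
time_s: 1.1
position: [0.4237, -0.033, 0.231]
tool_rot: [3.141, 0.0, 0.147]
contact_force: [1.6, -1.1, 0.1]
gripper_width: 0.0597
gripper_force: 0.0
time_s: 1.6
position: [0.4981, 0.1236, 0.196]
tool_rot: [-3.141, -0.012, 0.151]
contact_force: [0.2, -0.4, -0.1]
gripper_width: 0.0597
gripper_force: 0.0
[0.4981241  0.12355727 0.19603055] [-3.14104898 -0.01195104  0.15145636]
```

View pics/d.png

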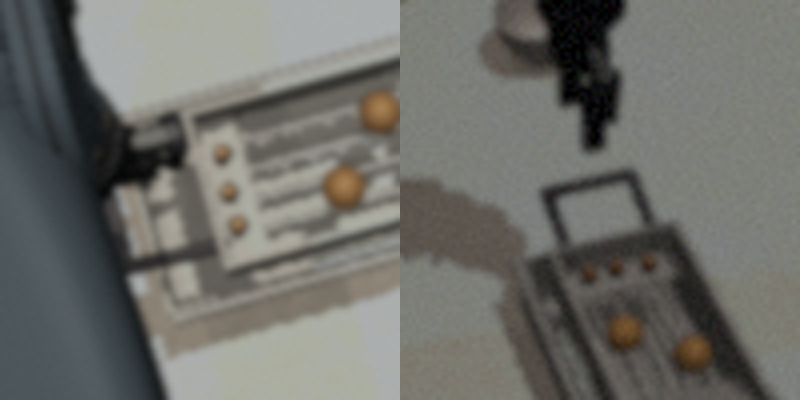

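The gripper stands above the middle of the bar (in the side half, fingertips at (593,148) and the bar from (548,190) to (632,175)), so I'll descend and close.

```bash
python3 -m pendant '[{"dx":-2,"dy":-1,"dz":-30,"roll":0,"gripper":0.3},{"dx":-2,"dy":-1,"dz":-60,"roll":0,"gripper":0.3},{"dx":-2,"dy":-1,"dz":-89,"roll":0,"gripper":0.3},{"dx":-2,"dy":-1,"dz":-89,"roll":0,"gripper":0.3},{"dx":-2,"dy":-1,"dz":-89,"roll":0,"gripper":0.6}]'
python3 -m pendant '[{"dx":0,"dy":0,"dz":0,"roll":0,"gripper":0.6},{"dx":0,"dy":0,"dz":0,"roll":0,"gripper":1},{"dx":0,"dy":0,"dz":0,"roll":0,"gripper":1},{"dx":0,"dy":0,"dz":0,"roll":0,"gripper":1},{"dx":0,"dy":0,"dz":0,"roll":0,"gripper":1}]'
```

```text
time_s: 2.2
position: [0.4916, 0.1184, 0.1034]
tool_rot: [3.142, 0.0, 0.146]
contact_force: [-0.4, 0.3, 0.1]
gripper_width: 0.0466
gripper_force: 0.0
time_s: 2.7
position: [0.4928, 0.1226, 0.105]
tool_rot: [-3.134, -0.005, 0.149]
contact_force: [-0.9, 7.9, 3.8]
gripper_width: 0.0101
gripper_force: 58.5
```

The bar is gripped. Now the first stroke, out.

```bash
python3 -m pendant '[{"dx":-3,"dy":20,"dz":0,"roll":0,"gripper":1},{"dx":-6,"dy":40,"dz":0,"roll":0,"gripper":1},{"dx":-9,"dy":59,"dz":0,"roll":0,"gripper":1},{"dx":-9,"dy":59,"dz":0,"roll":0,"gripper":1}]'
python3 -m pendant '[{"dx":3,"dy":-20,"dz":0,"roll":0,"gripper":1},{"dx":6,"dy":-40,"dz":0,"roll":0,"gripper":1},{"dx":9,"dy":-58,"dz":0,"roll":0,"gripper":1},{"dx":9,"dy":-58,"dz":0,"roll":0,"gripper":1}]'
```

```text
time_s: 3.1
position: [0.4869, 0.1599, 0.1047]
tool_rot: [-3.124, -0.003, 0.175]
contact_force: [-1.1, 1.4, 6.1]
gripper_width: 0.0097
gripper_force: 59.8
time_s: 3.5
position: [0.4928, 0.1224, 0.1054]
tool_rot: [-3.071, -0.007, 0.184]
contact_force: [-6.7, 51.7, 7.7]
gripper_width: 0.0098
gripper_force: 61.6
```

```bash
python3 -m pendant '[{"dx":0,"dy":0,"dz":0,"roll":0,"gripper":1},{"dx":0,"dy":0,"dz":0,"roll":0,"gripper":1}]'
python3 - <<'E'
from h import *
import cv2
print(state()["q"], state()["tau"])
a=grab_frame("top")[165:265,240:340,::-1];b=grab_frame("side")[130:230,260:360,::-1]
cv2.imwrite("pics/e.png",np.hstack([cv2.resize(i,None,fx=4,fy=4,interpolation=cv2.INTER_CUBIC) for i in(a,b)]))
E
```

```text
time_s: 3.7
position: [0.4928, 0.1225, 0.1051]
tool_rot: [-3.075, -0.007, 0.186]
contact_force: [-6.3, 50.5, 7.4]
gripper_width: 0.0101
gripper_force: 61.7
[ 0.06961906  0.00583587 -0.19619477  1.36946034  0.06666674  3.02500522] [-24.94925201 -28.63128483  29.6124208   -1.2582732  -14.78772819
  -0.37168474]
```

View pics/e.png

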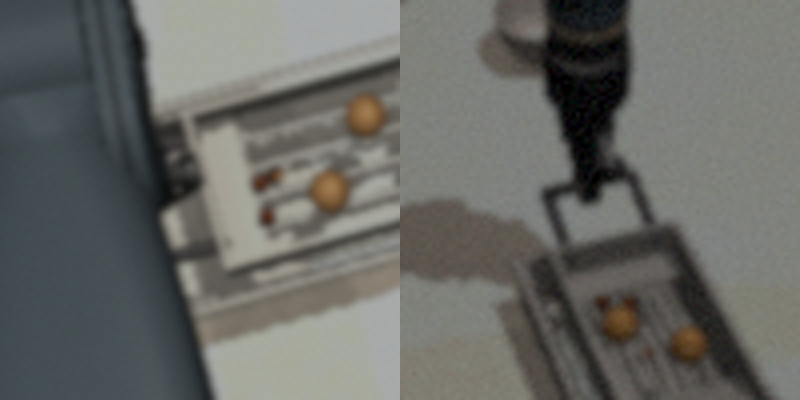

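All three hazelnuts have left the deck and the walnuts are still in. Joint 6 sits at 3.03, near its limit, and that cut the stroke short. I'll release, half-turn the tool and regrip.

```bash
python3 -m pendant '[{"dx":-1,"dy":9,"dz":0,"roll":0,"gripper":1},{"dx":-3,"dy":19,"dz":0,"roll":0,"gripper":1},{"dx":-3,"dy":19,"dz":0,"roll":0,"gripper":1}]'
python3 -m pendant '[{"dx":0,"dy":0,"dz":0,"roll":0,"gripper":0.3},{"dx":0,"dy":0,"dz":0,"roll":0,"gripper":0.3},{"dx":0,"dy":0,"dz":0,"roll":0,"gripper":0.3},{"dx":0,"dy":0,"dz":0,"roll":0,"gripper":0.3}]'
```

```text
time_s: 4.1
position: [0.4929, 0.1229, 0.1047]
tool_rot: [-3.121, -0.004, 0.178]
contact_force: [-2.0, 5.1, 5.7]
gripper_width: 0.0097
gripper_force: 61.1
time_s: 4.5
position: [0.4917, 0.1191, 0.1018]
tool_rot: [-3.125, 0.001, 0.174]
contact_force: [-0.3, 0.3, 0.5]
gripper_width: 0.0595
gripper_force: 0.0
```

```bash
python3 -m pendant '[{"dx":0,"dy":3,"dz":45,"roll":0,"gripper":0.3},{"dx":0,"dy":3,"dz":90,"roll":0,"gripper":0.3},{"dx":0,"dy":3,"dz":90,"roll":0.148,"gripper":0.3},{"dx":0,"dy":3,"dz":90,"roll":0.296,"gripper":0.3},{"dx":0,"dy":3,"dz":90,"roll":0.444,"gripper":0.3}]'
python3 -m pendant '[{"dx":0,"dy":0,"dz":0,"roll":0.148,"gripper":0.3},{"dx":0,"dy":0,"dz":0,"roll":0.296,"gripper":0.3},{"dx":0,"dy":0,"dz":0,"roll":0.444,"gripper":0.3},{"dx":0,"dy":0,"dz":0,"roll":0.592,"gripper":0.3},{"dx":0,"dy":0,"dz":0,"roll":0.74,"gripper":0.3}]'
python3 -m pendant '[{"dx":0,"dy":0,"dz":0,"roll":0.148,"gripper":0.3},{"dx":0,"dy":0,"dz":0,"roll":0.296,"gripper":0.3},{"dx":0,"dy":0,"dz":0,"roll":0.444,"gripper":0.3},{"dx":0,"dy":0,"dz":0,"roll":0.592,"gripper":0.3},{"dx":0,"dy":0,"dz":0,"roll":0.74,"gripper":0.3}]'
python3 -m pendant '[{"dx":0,"dy":0,"dz":0,"roll":0.148,"gripper":0.3},{"dx":0,"dy":0,"dz":0,"roll":0.296,"gripper":0.3},{"dx":0,"dy":0,"dz":0,"roll":0.444,"gripper":0.3},{"dx":0,"dy":0,"dz":0,"roll":0.592,"gripper":0.3},{"dx":0,"dy":0,"dz":0,"roll":0.74,"gripper":0.3}]'
python3 -m pendant '[{"dx":0,"dy":0,"dz":0,"roll":0.148,"gripper":0.3},{"dx":0,"dy":0,"dz":0,"roll":0.296,"gripper":0.3},{"dx":0,"dy":0,"dz":0,"roll":0.446,"gripper":0.3},{"dx":0,"dy":0,"dz":0,"roll":0.446,"gripper":0.3}]'
```

```text
time_s: 5.0
position: [0.4923, 0.1222, 0.1927]
tool_rot: [-3.126, -0.0, 0.624]
contact_force: [-0.4, 0.3, -0.1]
gripper_width: 0.0598
gripper_force: 0.0
time_s: 5.5
position: [0.4918, 0.1221, 0.1919]
tool_rot: [-3.124, 0.001, 1.364]
contact_force: [1.1, 0.4, 0.3]
gripper_width: 0.0602
gripper_force: 0.0
time_s: 6.0
position: [0.4918, 0.1221, 0.1919]
tool_rot: [-3.124, 0.0, 2.104]
contact_force: [0.2, 0.1, 1.0]
gripper_width: 0.0602
gripper_force: 0.0
time_s: 6.5
position: [0.4918, 0.1221, 0.1919]
tool_rot: [-3.125, -0.001, 2.844]
contact_force: [-1.4, 0.4, 0.5]
gripper_width: 0.0598
gripper_force: 0.0
time_s: 6.9
position: [0.4918, 0.1222, 0.192]
tool_rot: [-3.125, -0.0, -2.999]
contact_force: [0.5, 0.1, -0.2]
gripper_width: 0.0597
gripper_force: 0.0
```

```bash
python3 -m pendant '[{"dx":1,"dy":0,"dz":-45,"roll":0,"gripper":0.3},{"dx":1,"dy":0,"dz":-90,"roll":0,"gripper":0.3},{"dx":1,"dy":0,"dz":-90,"roll":0,"gripper":0.3},{"dx":1,"dy":0,"dz":-90,"roll":0,"gripper":1},{"dx":1,"dy":0,"dz":-90,"roll":0,"gripper":1}]'
python3 -m pendant '[{"dx":0,"dy":0,"dz":0,"roll":0,"gripper":1},{"dx":0,"dy":0,"dz":0,"roll":0,"gripper":1},{"dx":0,"dy":0,"dz":0,"roll":0,"gripper":1}]'
python3 -c "from workcell import *;print(state()['q'])"
```

```text
time_s: 7.4
position: [0.4955, 0.1228, 0.1058]
tool_rot: [-3.125, 0.006, -3.0]
contact_force: [0.2, 0.2, 0.5]
gripper_width: 0.0315
gripper_force: 0.0
time_s: 7.7
position: [0.496, 0.1229, 0.1061]
tool_rot: [-3.125, 0.008, -2.998]
contact_force: [0.4, 0.1, 7.0]
gripper_width: 0.0097
gripper_force: 58.7
[ 0.1219721   0.01365494 -0.18509981  1.36386186 -0.01657626 -0.02141572]
```

```bash
python3 -m pendant '[{"dx":-3,"dy":19,"dz":0,"roll":0,"gripper":1},{"dx":-6,"dy":38,"dz":0,"roll":0,"gripper":1},{"dx":-8,"dy":57,"dz":0,"roll":0,"gripper":1},{"dx":-8,"dy":57,"dz":0,"roll":0,"gripper":1}]'
python3 -m pendant '[{"dx":3,"dy":-19,"dz":0,"roll":0,"gripper":1},{"dx":6,"dy":-38,"dz":0,"roll":0,"gripper":1},{"dx":8,"dy":-57,"dz":0,"roll":0,"gripper":1},{"dx":8,"dy":-57,"dz":0,"roll":0,"gripper":1}]'
```

```text
time_s: 8.1
position: [0.4869, 0.1817, 0.1061]
tool_rot: [-3.126, 0.007, -2.996]
contact_force: [-1.0, 0.5, 7.7]
gripper_width: 0.0098
gripper_force: 59.4
time_s: 8.5
position: [0.496, 0.1229, 0.1061]
tool_rot: [-3.128, 0.008, -2.999]
contact_force: [0.7, 2.0, 5.8]
gripper_width: 0.0096
gripper_force: 60.2
```

Clean full stroke. I'll do three more.

```bash
python3 -m pendant '[{"dx":-3,"dy":19,"dz":0,"roll":0,"gripper":1},{"dx":-6,"dy":38,"dz":0,"roll":0,"gripper":1},{"dx":-8,"dy":57,"dz":0,"roll":0,"gripper":1},{"dx":-8,"dy":57,"dz":0,"roll":0,"gripper":1}]'
python3 -m pendant '[{"dx":3,"dy":-19,"dz":0,"roll":0,"gripper":1},{"dx":6,"dy":-38,"dz":0,"roll":0,"gripper":1},{"dx":8,"dy":-57,"dz":0,"roll":0,"gripper":1},{"dx":8,"dy":-57,"dz":0,"roll":0,"gripper":1}]'
python3 -m pendant '[{"dx":-3,"dy":19,"dz":0,"roll":0,"gripper":1},{"dx":-6,"dy":38,"dz":0,"roll":0,"gripper":1},{"dx":-8,"dy":57,"dz":0,"roll":0,"gripper":1},{"dx":-8,"dy":57,"dz":0,"roll":0,"gripper":1}]'
python3 -m pendant '[{"dx":3,"dy":-19,"dz":0,"roll":0,"gripper":1},{"dx":6,"dy":-38,"dz":0,"roll":0,"gripper":1},{"dx":8,"dy":-57,"dz":0,"roll":0,"gripper":1},{"dx":8,"dy":-57,"dz":0,"roll":0,"gripper":1}]'
python3 -m pendant '[{"dx":-3,"dy":19,"dz":0,"roll":0,"gripper":1},{"dx":-6,"dy":38,"dz":0,"roll":0,"gripper":1},{"dx":-8,"dy":57,"dz":0,"roll":0,"gripper":1},{"dx":-8,"dy":57,"dz":0,"roll":0,"gripper":1}]'
python3 -m pendant '[{"dx":3,"dy":-19,"dz":0,"roll":0,"gripper":1},{"dx":6,"dy":-38,"dz":0,"roll":0,"gripper":1},{"dx":8,"dy":-57,"dz":0,"roll":0,"gripper":1},{"dx":8,"dy":-57,"dz":0,"roll":0,"gripper":1},{"dx":8,"dy":-57,"dz":0,"roll":0,"gripper":1}]'
python3 - <<'E'
from h import *
import cv2
a=grab_frame("top")[165:255,270:370,::-1];b=grab_frame("side")[165:255,280:380,::-1]
cv2.imwrite("pics/f.png",np.hstack([cv2.resize(i,(400,360),interpolation=cv2.INTER_CUBIC) for i in(a,b)]))
E
```

```text
time_s: 8.9
position: [0.4869, 0.1817, 0.1061]
tool_rot: [-3.126, 0.007, -2.996]
contact_force: [-0.5, 0.6, 7.9]
gripper_width: 0.0096
gripper_force: 60.4
time_s: 9.3
position: [0.496, 0.1229, 0.1061]
tool_rot: [-3.128, 0.008, -2.999]
contact_force: [1.4, 2.4, 7.1]
gripper_width: 0.0095
gripper_force: 61.0
time_s: 9.7
position: [0.4869, 0.1817, 0.1061]
tool_rot: [-3.126, 0.007, -2.996]
contact_force: [-1.6, 2.0, 7.6]
gripper_width: 0.0094
gripper_force: 61.2
time_s: 10.1
position: [0.496, 0.1229, 0.1061]
tool_rot: [-3.128, 0.008, -2.999]
contact_force: [1.1, 2.1, 7.0]
gripper_width: 0.0099
gripper_force: 61.6
time_s: 10.5
position: [0.4869, 0.1817, 0.1061]
tool_rot: [-3.126, 0.007, -2.996]
contact_force: [-1.0, 1.1, 6.7]
gripper_width: 0.0096
gripper_force: 61.8
time_s: 11.0
position: [0.496, 0.1229, 0.1061]
tool_rot: [-3.126, 0.008, -2.999]
contact_force: [0.8, 0.4, 7.1]
gripper_width: 0.0097
gripper_force: 62.0
```

View pics/f.png

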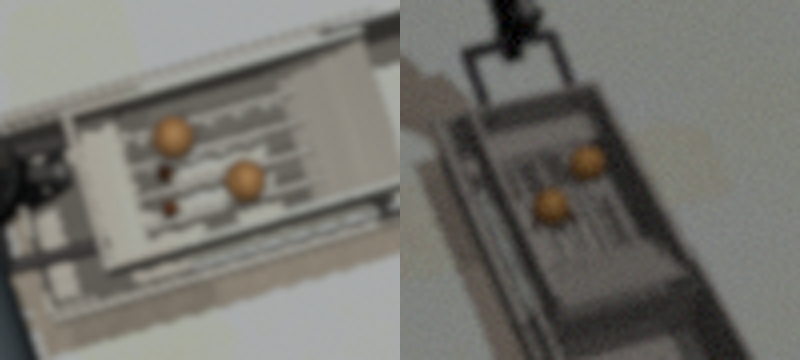

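Two dark (shadowed) hazelnuts show through the gaps at (165,173) and (170,208), below the bars. The third is hidden. With the sieve pulled out, the picture should show what sits in the pan.

```bash
python3 -m pendant '[{"dx":-3,"dy":19,"dz":0,"roll":0,"gripper":1},{"dx":-6,"dy":38,"dz":0,"roll":0,"gripper":1},{"dx":-8,"dy":57,"dz":0,"roll":0,"gripper":1},{"dx":-8,"dy":57,"dz":0,"roll":0,"gripper":1},{"dx":-8,"dy":57,"dz":0,"roll":0,"gripper":1}]'
python3 - <<'E'
from h import *
import cv2
a=grab_frame("top")[165:255,260:360,::-1];b=grab_frame("side")[155:245,280:380,::-1]
cv2.imwrite("pics/g.png",np.hstack([cv2.convertScaleAbs(cv2.resize(i,(400,360),interpolation=cv2.INTER_CUBIC),alpha=1.5) for i in(a,b)]))
E
```

```text
time_s: 11.6
position: [0.487, 0.1811, 0.1061]
tool_rot: [-3.126, 0.007, -2.997]
contact_force: [-1.0, 1.3, 8.1]
gripper_width: 0.0098
gripper_force: 62.3
```

View pics/g.png

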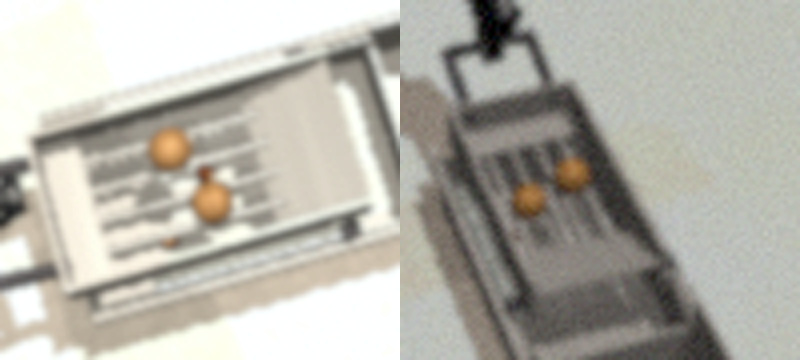

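Run:
```python
from h import *
a=np.array([0.146,-.989]);b=np.array([.989,.146]);org=np.array([.4945,.1228])+.175*a
def tri(u,v,U,V):
    o,d=ray("top",u,v);p,e=ray("side",U,V)
    s,t=np.linalg.lstsq(np.c_[d,-e],p-o,rcond=None)[0];x=o+s*d;y=p+t*e
    m=(x+y)/2;q=m[:2]-org;return m,np.linalg.norm(x-y),q@a,q@b
print(tri(302.5,225,309.5,213.7))
for n,u,v in(("top",302.5,225),("top",311.2,208.2),("top",312.5,217)):
  for z in(.01,.1):
    q=onz(n,u,v,z)[:2]-org;print(u,z,q@a,q@b)
```

```text
(array([0.48171563, 0.02912703, 0.01869775]), np.float64(0.007068512983940193), np.float64(-0.08412542357864038), np.float64(-0.026319999608113737))
302.5 0.01 -0.08467857649944087 -0.02852276728736216
302.5 0.1 -0.08440284333850126 -0.042300716560841084
311.2 0.01 -0.044396016613036084 0.01501965011449112
311.2 0.1 -0.04714977553112084 -0.002032952234474333
312.5 0.01 -0.048071332718803976 -0.012918375585615963
312.5 0.1 -0.05054868564229126 -0.02786986946975874
```

The pan nuts have stayed put, and the third triangulates to z≈0.02 m. So all three hazelnuts are in the pan and both walnuts are in the sieve. Push home, then tip along the arc.

```bash
python3 -m pendant '[{"dx":3,"dy":-19,"dz":0,"roll":0,"gripper":1},{"dx":6,"dy":-38,"dz":0,"roll":0,"gripper":1},{"dx":8,"dy":-59,"dz":0,"roll":0,"gripper":1},{"dx":8,"dy":-59,"dz":0,"roll":0,"gripper":1},{"dx":8,"dy":-59,"dz":0,"roll":0,"gripper":1}]'
python3 -m pendant '[{"dx":0,"dy":-3,"dz":14,"roll":0,"gripper":1},{"dx":1,"dy":-6,"dz":27,"roll":0,"gripper":1},{"dx":2,"dy":-11,"dz":41,"roll":0,"gripper":1},{"dx":2,"dy":-15,"dz":54,"roll":0,"gripper":1},{"dx":3,"dy":-21,"dz":67,"roll":0,"gripper":1}]'
```

```text
time_s: 12.2
position: [0.496, 0.1228, 0.1062]
tool_rot: [-3.13, 0.009, -2.998]
contact_force: [0.8, 5.0, 7.1]
gripper_width: 0.0095
gripper_force: 62.7
time_s: 12.7
position: [0.4987, 0.1034, 0.1716]
tool_rot: [-3.133, 0.008, -2.996]
contact_force: [5.4, 9.4, -0.4]
gripper_width: 0.0098
gripper_force: 60.4
```

```bash
python3 -m pendant '[{"dx":1,"dy":-6,"dz":12,"roll":0,"gripper":1},{"dx":2,"dy":-13,"dz":24,"roll":0,"gripper":1},{"dx":3,"dy":-20,"dz":36,"roll":0,"gripper":1},{"dx":4,"dy":-28,"dz":48,"roll":0,"gripper":1},{"dx":5,"dy":-37,"dz":59,"roll":0,"gripper":1}]'
python3 -m pendant '[{"dx":1,"dy":-9,"dz":10,"roll":0,"gripper":1},{"dx":3,"dy":-18,"dz":21,"roll":0,"gripper":1},{"dx":4,"dy":-28,"dz":30,"roll":0,"gripper":1},{"dx":6,"dy":-39,"dz":39,"roll":0,"gripper":1},{"dx":7,"dy":-49,"dz":48,"roll":0,"gripper":1}]'
python3 -m pendant '[{"dx":0,"dy":0,"dz":0,"roll":0,"gripper":1},{"dx":0,"dy":0,"dz":0,"roll":0,"gripper":1},{"dx":0,"dy":0,"dz":0,"roll":0,"gripper":1},{"dx":0,"dy":0,"dz":0,"roll":0,"gripper":1},{"dx":0,"dy":0,"dz":0,"roll":0,"gripper":1}]'
python3 -m pendant '[{"dx":0,"dy":0,"dz":0,"roll":0,"gripper":1},{"dx":0,"dy":0,"dz":0,"roll":0,"gripper":1},{"dx":0,"dy":0,"dz":0,"roll":0,"gripper":1},{"dx":0,"dy":0,"dz":0,"roll":0,"gripper":1},{"dx":0,"dy":0,"dz":0,"roll":0,"gripper":1}]'
python3 - <<'E'
from h import *
import cv2
a=grab_frame("top")[145:245,310:430,::-1];b=grab_frame("side")[190:290,270:390,::-1]
cv2.imwrite("pics/i.png",np.hstack([cv2.convertScaleAbs(cv2.resize(i,(400,333),interpolation=cv2.INTER_CUBIC),alpha=1.5) for i in(a,b)]))
E
```

```text
time_s: 13.2
position: [0.5041, 0.0679, 0.232]
tool_rot: [-3.137, 0.012, -2.995]
contact_force: [4.8, 12.7, 4.9]
gripper_width: 0.0097
gripper_force: 59.1
time_s: 13.7
position: [0.5117, 0.0193, 0.282]
tool_rot: [-3.136, 0.016, -2.995]
contact_force: [5.8, 10.7, 9.1]
gripper_width: 0.0097
gripper_force: 58.6
time_s: 14.2
position: [0.5119, 0.0191, 0.2822]
tool_rot: [-3.135, 0.017, -2.995]
contact_force: [4.6, 11.7, 12.8]
gripper_width: 0.0093
gripper_force: 59.1
time_s: 14.7
position: [0.5119, 0.0191, 0.2822]
tool_rot: [-3.135, 0.017, -2.995]
contact_force: [4.7, 12.1, 11.8]
gripper_width: 0.0097
gripper_force: 59.1
```

View pics/i.png

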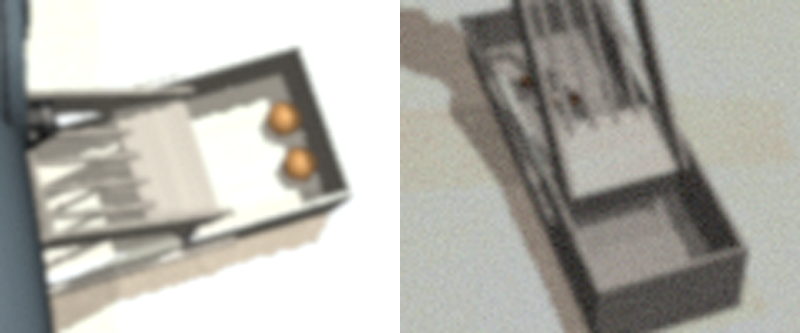

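Both walnuts are in the end bin, at (283,118) and (299,163). Lower along the same arc.

```bash
python3 -m pendant '[{"dx":-1,"dy":10,"dz":-9,"roll":0,"gripper":1},{"dx":-3,"dy":21,"dz":-18,"roll":0,"gripper":1},{"dx":-4,"dy":31,"dz":-27,"roll":0,"gripper":1},{"dx":-6,"dy":40,"dz":-38,"roll":0,"gripper":1},{"dx":-7,"dy":49,"dz":-48,"roll":0,"gripper":1}]'
python3 -m pendant '[{"dx":-1,"dy":9,"dz":-11,"roll":0,"gripper":1},{"dx":-2,"dy":17,"dz":-23,"roll":0,"gripper":1},{"dx":-3,"dy":24,"dz":-35,"roll":0,"gripper":1},{"dx":-4,"dy":31,"dz":-47,"roll":0,"gripper":1},{"dx":-5,"dy":37,"dz":-59,"roll":0,"gripper":1}]'
python3 -m pendant '[{"dx":-1,"dy":6,"dz":-13,"roll":0,"gripper":1},{"dx":-1,"dy":10,"dz":-26,"roll":0,"gripper":1},{"dx":-2,"dy":15,"dz":-40,"roll":0,"gripper":1},{"dx":-3,"dy":18,"dz":-53,"roll":0,"gripper":1},{"dx":-3,"dy":21,"dz":-67,"roll":0,"gripper":1}]'
python3 -m pendant '[{"dx":0,"dy":0,"dz":0,"roll":0,"gripper":1},{"dx":0,"dy":0,"dz":0,"roll":0,"gripper":1}]'
```

```text
time_s: 15.3
position: [0.5044, 0.0675, 0.233]
tool_rot: [-3.133, 0.014, -2.995]
contact_force: [3.1, 10.5, 7.3]
gripper_width: 0.0098
gripper_force: 60.0
time_s: 15.8
position: [0.4988, 0.1033, 0.172]
tool_rot: [-3.131, 0.01, -2.996]
contact_force: [3.0, 6.9, 2.5]
gripper_width: 0.0094
gripper_force: 61.5
time_s: 16.3
position: [0.4959, 0.1231, 0.1046]
tool_rot: [-3.129, 0.008, -2.997]
contact_force: [0.1, 3.2, 28.0]
gripper_width: 0.0097
gripper_force: 67.6
time_s: 16.5
position: [0.496, 0.1228, 0.1063]
tool_rot: [-3.129, 0.009, -2.997]
contact_force: [1.0, 4.4, 6.5]
gripper_width: 0.0098
gripper_force: 64.3
```

Level and home. Release, lift straight up, and take a last look.

```bash
python3 -m pendant '[{"dx":0,"dy":0,"dz":0,"roll":0,"gripper":0.3},{"dx":0,"dy":0,"dz":0,"roll":0,"gripper":0.3},{"dx":0,"dy":0,"dz":0,"roll":0,"gripper":0.3},{"dx":0,"dy":0,"dz":0,"roll":0,"gripper":0.3}]'
python3 -m pendant '[{"dx":0,"dy":2,"dz":20,"roll":0,"gripper":0.3},{"dx":0,"dy":2,"dz":50,"roll":0,"gripper":0.3},{"dx":0,"dy":2,"dz":90,"roll":0,"gripper":0.3},{"dx":0,"dy":2,"dz":130,"roll":0,"gripper":0.3},{"dx":0,"dy":2,"dz":130,"roll":0,"gripper":0.3}]'
python3 - <<'E'
from h import *
import cv2
a=grab_frame("top")[:,:,::-1];b=grab_frame("side")[:,:,::-1]
cv2.imwrite("pics/j.png",np.hstack([cv2.resize(i[:,100:560],(400,348)) for i in(a,b)]))
E
```

```text
time_s: 16.9
position: [0.4925, 0.1203, 0.1019]
tool_rot: [-3.125, -0.001, -2.999]
contact_force: [0.5, 0.3, -0.9]
gripper_width: 0.0595
gripper_force: 0.0
time_s: 17.4
position: [0.4959, 0.1227, 0.2389]
tool_rot: [-3.125, 0.011, -2.999]
contact_force: [1.0, 0.2, 0.3]
gripper_width: 0.0598
gripper_force: 0.0
```

View pics/j.png

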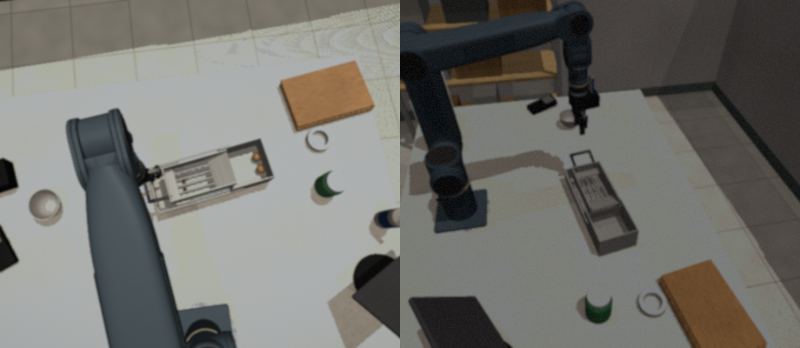

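The sieve is level and home, the walnuts are in the bin (257,157 and 260,168), the bystanders have not moved, and the gripper is clear.

```bash
python3 -c "from workcell import *;print(job_done())"
```

```text
the job is handed in; nothing more can be done
None
```

The job is handed in: all three hazelnuts are in the pan, both walnuts are in the end bin, the sieve is level, home and released, and the jar, tape roll and tub are where they stood; on the first, shorter stroke the wrist force reached about 52 N (the limit is 120 N).

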